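# Fill the spice tray by lid colour

## Task

Put the three spice jars with red, yellow and green lids into the spice tray, each standing upright on the floor of the cup of its own colour; set them in gently, do not drop them or tip them over. Leave the look-alike jars with the blue and the plain black lid, the honey jar and the espresso cup standing where they are, undisturbed.

Things in the scene. Friction and masses are not known exactly. Their poses are not given: they have to be found in the camera images.
- red_jar: spice jar with a red lid: upright round glass jar 45 mm in diameter, 105 mm tall, the lid (top 21 mm) all red, patterned label round the middle, about 110 g. Origin: centre of its underside; z up along its axis. It belongs in the red cup.
- red_cup: red square open cup, fixed in the wooden tray: outside 70x70 mm, inside 64x64 mm, 40 mm high, floor 3 mm thick. Origin: centre of its underside (10 mm above the worktop); sides along its x and y, z up. The three cups stand 98 mm apart in a row along their y, in any colour order; the tray (330x106 mm, rim 22 mm high, steel end loops 55 mm high) does not move.
- yellow_jar: spice jar with a yellow lid: upright round glass jar 45 mm in diameter, 105 mm tall, the lid (top 21 mm) all yellow, patterned label round the middle, about 110 g. Origin: centre of its underside; z up along its axis. It belongs in the yellow cup.
- yellow_cup: yellow square open cup, fixed in the wooden tray: outside 70x70 mm, inside 64x64 mm, 40 mm high, floor 3 mm thick. Origin: centre of its underside (10 mm above the worktop); sides along its x and y, z up. The three cups stand 98 mm apart in a row along their y, in any colour order; the tray (330x106 mm, rim 22 mm high, steel end loops 55 mm high) does not move.
- green_jar: spice jar with a green lid: upright round glass jar 45 mm in diameter, 105 mm tall, the lid (top 21 mm) all green, patterned label round the middle, about 110 g. Origin: centre of its underside; z up along its axis. It belongs in the green cup.
- green_cup: green square open cup, fixed in the wooden tray: outside 70x70 mm, inside 64x64 mm, 40 mm high, floor 3 mm thick. Origin: centre of its underside (10 mm above the worktop); sides along its x and y, z up. The three cups stand 98 mm apart in a row along their y, in any colour order; the tray (330x106 mm, rim 22 mm high, steel end loops 55 mm high) does not move.
- blue_jar: spice jar of the same kind and size with a blue lid; has no cup and stays where it is. Origin: centre of its underside; z up.
- black_jar: spice jar of the same kind and size with a plain black lid; has no cup and stays where it is. Origin: centre of its underside; z up.
- honey: honey jar, black lid, 63 mm in diameter, 94 mm tall, loose; stays where it is. Origin: centre of its underside; z up.
- cup: small dark espresso cup, 65 mm across (93 mm with its handle along y), 53 mm high, loose, behind the jars; stays where it is. Origin: centre of its underside; z up. A wall cabinet hangs over the back of the worktop (underside z = 0.47, front x = 0.60 with a knob standing out to 0.58, left side y = 0.155): carry things across on the near side of it.

How it is judged:
By the outcome, as a careful person would: the job done as asked, in the order asked, and still so for the second after the job is handed in, with the robot touching nothing.
It also fails if it takes over 93 s, if anything falls off the work surface, if the arm or the gripper's body presses on something with over 40 N, if the wrist force passes 120 N, or if a joint passes its speed limit or range.

## Robot

A 7-joint arm with a two-finger parallel gripper is mounted at the origin on a cart in front of the work surface, level with it; the furniture and walls round the work are solid. World frame = base frame: x ahead of the robot, y to its left, z up, the work surface at z = 0. Lengths are in m, angles in rad, forces in N, time in s.
With the tool pointing down it reaches from about 0.4 to 0.85 m from the base axis. Payload 10.4 kg.
Tool frame: the origin (TCP) lies on the centre line of the jaws, within the pads' length; the fingertips stand 17 mm ahead of it and the grasp point (between the pads) lies 2 mm behind it; z points along the fingers, y is the line along which they close (so a half turn about z gives the same grasp; the last joint's range is limited). The gripper opens to 85 mm and grips with 20 to 120 N. Pads are 22 mm wide; open, the fingers measure 114 mm over their backs; the gripper's body (76 mm by 85 mm) begins 54 mm behind the grasp point. The pads swing forward as they close: fully open they stand 13 mm farther back than shut.
Start: joints at [-1.364, 0.332, -0.065, 1.46, 0.022, 1.35, -0.088], TCP at [0.142, 0.609, 0.248] pointing down, gripper open.
Joint ranges: [-2.6, 2.6], [-0.5, 2.12], [-1.47, 1.34], [0.16, 2.42], [-1.27, 4.41], [0.06, 2.06], [-2.6, 2.6]. Speed limits (rad/s): [2.22, 2.22, 2.79, 2.79, 3.14, 3.14, 3.14].

## Interface

Orientations are given as a unit quaternion [x, y, z, w].
In Python, from workcell import get_obs, optics, job gives the robot as it stands. The module is installed in compiled form; this text tells all that it offers.
- The arm moves only by the tool send_rows, never from a script. Its argument "plan" is a list that holds one entry, the list of rows, each a list of 7 numbers: the turn, a rotation vector about the tool's x, y, z in units of 1.5 rad (1.0 is 1.5 rad), then the shift along the tool's x, y, z in units of 20 cm (1.0 is 20 cm), then the opening, from 0 (shut) to 1 (fully open). A call has 1 to 20 rows; each row shifts and turns the commanded pose from where the row before left it, along the tool's axes as they then stand; what a row does not reach is not made up. A row lasts 1/12 s, in which the tool goes at most 41.7 mm and 7.16 degrees, less where a joint would pass 70% of its speed; a pose out of reach is approached as far as the arm can. A call with a number of a shift or a turn outside -1 to 1 is refused whole. A call with a gripper value outside its range is refused whole. The fingers move at their own pace and stop on an object; "squeeze" is the grip in N (left out, the last holds). Time passes only in rows, so rows that do not move let the fingers close. It gives the time, the measured TCP pose, the force, the opening and the grip force at its end, in the units of the state.
- get_obs(): the state, without advancing time (a new reading comes with each control period).
- optics.camera(name): name is "scene" or "top" or "wrist"; returns the picture (420x560x3 uint8, red, green, blue); there is no depth.
- optics.get_calibration(name): a dict with "intrinsics" (3x3 intrinsics, pixels), "world_from_camera" (4x4, takes a point from camera to world coordinates); the wrist camera has in their place "T_tool_cam" (4x4, takes a point from camera to tool coordinates, whose origin is the TCP and whose axes are the flange's). Camera axes: x right, y up, looking along -z (the intrinsics and any distortion apply to the point x, -y, -z); pixel columns grow to the right and rows downward; lengths in m; the calibration is good to about 2 mm. A picture is of the moment at which its call begins: read the wrist's pose just before it. get_calibration takes no time and is no camera call.
- job.hand_in(): hands the job in; it is judged then, once.
The state is a dict: "clock": time; "joint_pos": joint angles; "joint_velocities": joint speeds; "tau": joint torques, N m; "position": TCP position; "ee_rot": TCP orientation; "ft_force": force on the tool from outside, world axes, zero at the start; "torque": the same for the moment, N m; "grip_width": opening from 0.0 (shut) to 1.0 (fully open); "grasp_force": force on a finger pad.
Only numpy, scipy, OpenCV 4.12 (cv2) and the standard library are available. Lean on these libraries where they do the work, as an engineer would, in place of code of your own. Each camera call takes 0.05 s, during which the arm holds its last target. There are 200 camera calls.

## Working session

There is one attempt and no reset: what is moved stays moved. The work goes in short steps, Python scripts to look and compute and a tool call to move; the robot and the scene stay as the last step left them, time stands still between calls to the robot, and variables do not carry over. Pictures are saved under pics/ and viewed, at most 14 in all, crops included, and the job is handed in when it is done.

Besides the shell and the picture viewer there is one more tool, called after ">>>" by a JSON object that holds its "method" and its "body", one argument or row to a line. send_rows: Moves the arm, as the interface text tells. Its arguments: {"type":"object","properties":{"plan":{"type":"array"},"squeeze":{"type":"number"}},"required":["plan"]}

```bash
mkdir -p pics; python3 - <<'E'
from workcell import get_obs, optics
import cv2, numpy as np
o=get_obs()
for k in ("clock","position","ee_rot","grip_width","ft_force"): print(k,np.round(o[k],4))
ims=[]
for n in("scene","top"):
    im=optics.camera(n); cv2.imwrite(f"pics/{n}0.png",im[:,:,::-1]); c=optics.get_calibration(n); print(n,{k:np.round(v,4).tolist() for k,v in c.items()})
print({k:np.round(v,4).tolist() for k,v in optics.get_calibration("wrist").items()})
E
```

```text
clock 0.0
position [0.1423 0.6082 0.2475]
ee_rot [ 1.146e-01  9.934e-01 -7.000e-04 -0.000e+00]
grip_width 0.9966
ft_force [0.8423 0.1488 0.374 ]
scene {'intrinsics': [[419.8618, 0.0, 277.5294], [0.0, 419.8618, 214.0746], [0.0, 0.0, 1.0]], 'world_from_camera': [[0.8951, 0.3334, -0.296, 0.1737], [-0.4458, 0.6576, -0.6074, -0.729], [-0.0078, 0.6756, 0.7372, 1.0086], [0.0, 0.0, 0.0, 1.0]]}
top {'intrinsics': [[418.8538, 0.0, 282.1599], [0.0, 418.8538, 209.2822], [0.0, 0.0, 1.0]], 'world_from_camera': [[0.0168, 0.9917, -0.1274, 0.4384], [-0.9999, 0.0168, -0.0015, 0.0582], [0.0007, 0.1274, 0.9918, 1.0853], [0.0, 0.0, 0.0, 1.0]]}
{'intrinsics': [[297.8708, 0.0, 277.9101], [0.0, 297.8708, 207.3792], [0.0, 0.0, 1.0]], 'T_tool_cam': [[-0.0001, 0.9627, 0.2704, 0.0688], [1.0, 0.0003, -0.0008, -0.0013], [-0.0008, 0.2704, -0.9627, -0.1255], [0.0, 0.0, 0.0, 1.0]]}
```

View pics/scene0.png

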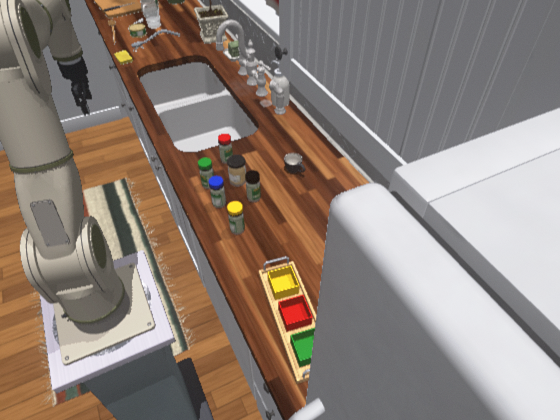

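View pics/top0.png

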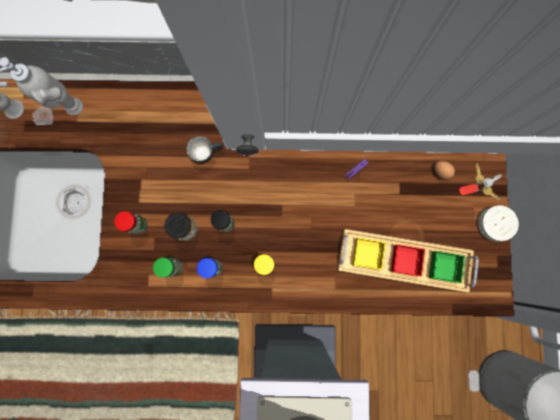

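The scene picture shows the red (225,140), green (205,165) and yellow (235,210) lids, and the cups in the order yellow, red, green. In the top picture the lids are at (124,222), (163,267) and (264,265), and the cups at (368,254), (407,260) and (446,266).

```bash
cat > h.py <<'E'
import cv2, numpy as np
from workcell import get_obs, optics
from scipy.spatial.transform import Rotation as R
HUE={'red':[(0,6),(174,180)],'yellow':[(22,34)],'green':[(50,75)],'blue':[(110,130)]}
def mask(im,c,smin=170,vmin=70):
    h=cv2.cvtColor(im,cv2.COLOR_RGB2HSV); m=np.zeros(h.shape[:2],np.uint8)
    for a,b in HUE[c]: m|=cv2.inRange(h,(a,smin,vmin),(b,255,255))
    return m
def blobs(m,amin=60):
    n,l,s,c=cv2.connectedComponentsWithStats(m)
    return [(s[i,4],c[i],s[i,:4],(l==i).astype(np.uint8)) for i in range(1,n) if s[i,4]>=amin]
def cam(name):
    c=optics.get_calibration(name)
    if name!='wrist': return c['intrinsics'],c['world_from_camera']
    o=get_obs(); T=np.eye(4); T[:3,:3]=R.from_quat(o['ee_rot']).as_matrix(); T[:3,3]=o['position']
    return c['intrinsics'],T@c['T_tool_cam']
def ray(KT,uv):
    K,T=KT; d=np.linalg.inv(K)@[uv[0],uv[1],1]; d=T[:3,:3]@(d*[1,-1,-1])
    return T[:3,3],d/np.linalg.norm(d)
def onplane(KT,uv,z):
    p,d=ray(KT,uv); return p+d*(z-p[2])/d[2]
def tri(r1,r2):
    (p,d),(q,e)=r1,r2; s=np.linalg.lstsq(np.c_[d,-e],q-p,rcond=None)[0]
    a,b=p+s[0]*d,q+s[1]*e; return (a+b)/2,np.linalg.norm(a-b)
E
python3 - <<'E'
from h import *
for c in HUE:
    B={}
    for n in('scene','top'):
        im=cv2.imread(f'pics/{n}0.png')[:,:,::-1].copy(); B[n]=[b for b in blobs(mask(im,c))]
        print(c,n,[(int(b[0]),b[1].round(1).tolist(),b[2].tolist()) for b in B[n]])
    for a in B['scene']:
        for b in B['top']:
            p,e=tri(ray(cam('scene'),a[1]),ray(cam('top'),b[1]))
            if e<.015: print('   ',p.round(4),round(e,4))
E
```

```text
red scene [(98, [224.2, 138.6], [219, 134, 12, 10]), (849, [295.0, 312.4], [279, 295, 34, 36])]
red top [(177, [467.5, 189.2], [458, 184, 21, 12]), (369, [124.2, 220.7], [114, 210, 22, 22]), (843, [407.4, 260.0], [391, 245, 34, 31])]
    [0.5329 0.4341 0.0949] 0.002
    [ 0.4516 -0.2551  0.0325] 0.0006
yellow scene [(174, [234.5, 207.7], [227, 201, 16, 15]), (734, [283.0, 281.5], [268, 265, 31, 34])]
yellow top [(460, [369.9, 252.0], [353, 238, 32, 31]), (261, [261.8, 263.7], [253, 254, 22, 21])]
    [0.4365 0.105  0.0952] 0.0006
    [ 0.4675 -0.1599  0.0372] 0.004
green scene []
green top [(138, [159.8, 266.6], [155, 259, 11, 17])]
blue scene [(118, [215.3, 180.9], [209, 176, 14, 11])]
blue top [(296, [206.8, 267.3], [198, 258, 19, 19])]
    [0.4254 0.2324 0.1036] 0.0006
```

```bash
sed -i "s/'green':\[(50,75)\]/'green':[(45,85)]/; s/smin=170,vmin=70/smin=120,vmin=45/" h.py; python3 - <<'E'
from h import *
for c in HUE:
    B={}
    for n in('scene','top'):
        im=cv2.imread(f'pics/{n}0.png')[:,:,::-1].copy(); B[n]=[b for b in blobs(cv2.morphologyEx(mask(im,c),cv2.MORPH_OPEN,np.ones((3,3))))]
    for a in B['scene']:
        for b in B['top']:
            p,e=tri(ray(cam('scene'),a[1]),ray(cam('top'),b[1]))
            if e<.015: 
                cn=max(cv2.findContours(b[3],0,1)[0],key=cv2.contourArea)
                print(c,b[1].round(1),b[2],'tri',p.round(4),round(e,4)); (u,r)=cv2.minEnclosingCircle(cn); q=cv2.minAreaRect(cn)
                print('   circ@.105',onplane(cam('top'),u,.105).round(4),round(r,1),'rect@.05',onplane(cam('top'),q[0],.05).round(4),np.round(q[1],1),round(q[2],1))
E
```

```text
red [124.4 220.8] [114 211  22  21] tri [0.5322 0.434  0.0942] 0.0011
   circ@.105 [0.5305 0.4302 0.105 ] 11.1 rect@.05 [0.5355 0.4506 0.05  ] [20. 21.] 90.0
red [407.6 260. ] [391 245  34  31] tri [ 0.4515 -0.2551  0.0335] 0.0003
   circ@.105 [ 0.4498 -0.2341  0.105 ] 19.8 rect@.05 [ 0.4511 -0.2504  0.05  ] [31.6 27.8] 9.5
yellow [263.4 264.1] [253 254  22  21] tri [0.4355 0.1011 0.0999] 0.0004
   circ@.105 [0.4353 0.1011 0.105 ] 10.8 rect@.05 [0.4354 0.1032 0.05  ] [20. 21.] 90.0
yellow [369.3 253.3] [353 238  34  33] tri [ 0.4662 -0.1589  0.0369] 0.0002
   circ@.105 [ 0.4639 -0.1459  0.105 ] 20.0 rect@.05 [ 0.4654 -0.1556  0.05  ] [31.2 29.4] 9.0
green [163.  266.9] [153 257  21  20] tri [0.4254 0.335  0.0999] 0.0009
   circ@.105 [0.4251 0.3339 0.105 ] 10.4 rect@.05 [0.4252 0.3491 0.05  ] [19. 20.] 90.0
green [446.7 266.5] [430 252  35  31] tri [ 0.4308 -0.348   0.0382] 0.0129
   circ@.105 [ 0.4366 -0.3246  0.105 ] 20.2 rect@.05 [ 0.4369 -0.3452  0.05  ] [33.  27.5] 9.5
blue [206.7 267.4] [197 257  21  21] tri [0.4257 0.2334 0.0992] 0.0001
   circ@.105 [0.4257 0.2326 0.105 ] 10.6 rect@.05 [0.4258 0.2414 0.05  ] [20. 20.] 90.0
```

>>> {"method": "send_rows", "body": {
  "plan": [
    [[0,0,-0.077,0,0,0,1],[0,0,-0.077,0,0,0,1],[0,0,0,-0.16,-0.073,-0.0125,1],[0,0,0,-0.16,-0.073,-0.0125,1],[0,0,0,-0.16,-0.073,-0.0125,1],[0,0,0,-0.16,-0.073,-0.0125,1],[0,0,0,-0.16,-0.073,-0.0125,1],[0,0,0,-0.16,-0.073,-0.0125,1],[0,0,0,-0.16,-0.073,-0.0125,1],[0,0,0,-0.16,-0.073,-0.0125,1],[0,0,0,-0.16,-0.073,-0.0125,1],[0,0,0,-0.08,-0.037,-0.0125,1],[0,0,0,0,0,0,1],[0,0,0,0,0,0,1]]
  ],
  "squeeze": 45
}}

```text
clock: 1.27
position: [0.4474, 0.4693, 0.2728]
ee_rot: [0.001, 1.0, -0.0, -0.0]
ft_force: [-0.1, 0.1, -0.1]
grip_width: 0.999
grasp_force: 0.0
```

```bash
cat > w.py <<'E'
from h import *
import sys, pickle
# wrist view: store pose, picture and print the lid circle centre of a colour on z=.105
def look(tag):
    k=cam('wrist'); o=get_obs(); im=optics.camera('wrist'); cv2.imwrite(f'pics/{tag}.png',im[:,:,::-1]); pickle.dump(k,open(f'pics/{tag}.pkl','wb'))
    print('t',round(o['clock'],2),'pos',o['position'].round(4),'q',o['ee_rot'].round(4)); return im,k
def find(im,c,amin=150):
    out=[]
    for b in blobs(cv2.morphologyEx(mask(im,c),cv2.MORPH_OPEN,np.ones((3,3))),amin):
        cn=max(cv2.findContours(b[3],0,1)[0],key=cv2.contourArea); u,r=cv2.minEnclosingCircle(cn); out.append((int(b[0]),u,r,b[2].tolist(),cn))
    return out
if __name__=='__main__':
    im,k=look(sys.argv[1])
    for c in sys.argv[2:]:
        for b in find(im,c): print(c,b[0],np.round(b[1],1),round(b[2],1),b[3],onplane(k,b[1],.105).round(4))
E
python3 w.py w1 red green
```

```text
t 1.27 pos [0.4474 0.4693 0.2728] q [ 6.e-04  1.e+00 -3.e-04 -2.e-04]
red 1483 [246.  266.5] 22.4 [224, 245, 43, 44] [0.5272 0.4335 0.105 ]
green 1871 [147.2 170.1] 25.9 [122, 148, 52, 47] [0.4223 0.3391 0.105 ]
```

>>> {"method": "send_rows", "body": {
  "plan": [
    [[0,0,0,-0.14,-0.062,0,1],[0,0,0,-0.14,-0.062,0,1],[0,0,0,-0.13,-0.062,0,1],[0,0,0,0,0,0,1],[0,0,0,0,0,0,1]]
  ]
}}

```text
clock: 1.73
position: [0.5288, 0.4328, 0.2726]
ee_rot: [-0.0, 1.0, -0.0, -0.0]
ft_force: [-0.9, 0.6, -0.2]
grip_width: 0.998
grasp_force: 0.0
```

```bash
python3 w.py w2 red; python3 - <<'E'
from w import *
P=[pickle.load(open(f'pics/w{i}.pkl','rb')) for i in(1,2)]
U=[find(cv2.imread(f'pics/w{i}.png')[:,:,::-1].copy(),'red')[0][1] for i in (1,2)]
print('stereo red',tri(ray(P[0],U[0]),ray(P[1],U[1])))
E
```

```text
t 1.73 pos [0.5288 0.4328 0.2726] q [-1.e-04  1.e+00 -3.e-04 -3.e-04]
red 1644 [278.7 196. ] 23.3 [257, 173, 45, 47] [0.53   0.4325 0.105 ]
stereo red (array([0.5323357 , 0.43242452, 0.09489053]), np.float64(0.00021275177118910125))
```

View pics/w2.png

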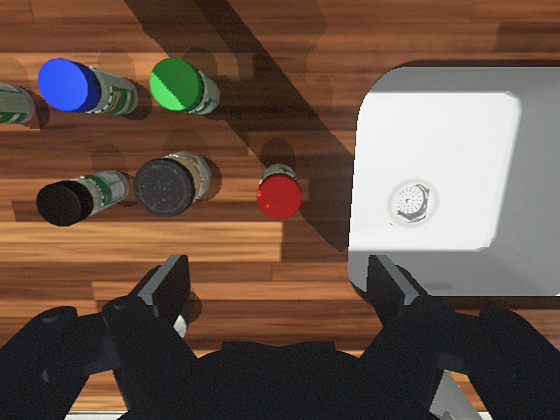

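Wrist picture: red lid at (279,196), centred between the jaws, with the honey jar at (165,188) and green lid at (175,83) both clear of them. I'll descend and grip.

>>> {"method": "send_rows", "body": {
  "plan": [
    [[0,0,0,-0.01,0,0.12,1],[0,0,0,0,0,0.15,1],[0,0,0,0,0,0.15,1],[0,0,0,0,0,0.15,1],[0,0,0,0,0,0.15,1],[0,0,0,0,0,0.12,1],[0,0,0,0,0,0.09,1],[0,0,0,0,0,0.06,1],[0,0,0,0,0,0,0.7],[0,0,0,0,0,0,0.6],[0,0,0,0,0,0,0.4],[0,0,0,0,0,0,0.3],[0,0,0,0,0,0,0.2],[0,0,0,0,0,0,0.2],[0,0,0,0,0,0,0.2],[0,0,0,0,0,0,0.2]]
  ]
}}

```text
clock: 3.12
position: [0.5312, 0.4339, 0.0773]
ee_rot: [-0.001, 1.0, 0.001, 0.001]
ft_force: [-2.7, 0.0, 7.5]
grip_width: 0.515
grasp_force: 45.8
```

>>> {"method": "send_rows", "body": {
  "plan": [
    [[0,0,0,0,0,-0.03,0.2],[0,0,0,0,0,-0.08,0.2],[0,0,0,0,0,-0.14,0.2],[0,0,0,0,0,-0.15,0.2],[0,0,0,0,0,-0.15,0.2],[0,0,0,0,0,-0.15,0.2],[0,0,0,0,0,-0.15,0.2],[0,0,0,0,0,-0.1,0.2],[0,0,0,0.02,-0.05,-0.05,0.2],[0,0,0,0.05,-0.1,0,0.2],[0,0,0,0.05,-0.15,0,0.2],[0,0,0,0.05,-0.15,0,0.2],[0,0,0,0.05,-0.15,0,0.2],[0,0,0,0.05,-0.15,0,0.2],[0,0,0,0.05,-0.15,0,0.2],[0,0,0,0.05,-0.15,0,0.2],[0,0,0,0.03,-0.15,0,0.2],[0,0,0,0,-0.15,0,0.2],[0,0,0,0,-0.15,0,0.2]]
  ]
}}

```text
clock: 4.7
position: [0.4503, 0.1315, 0.276]
ee_rot: [-0.001, 1.0, 0.0, 0.0]
ft_force: [0.9, 0.2, -0.7]
grip_width: 0.511
grasp_force: 46.1
```

>>> {"method": "send_rows", "body": {
  "plan": [
    [[0,0,0,0,-0.15,0,0.2],[0,0,0,0,-0.15,0,0.2],[0,0,0,0,-0.15,0,0.2],[0,0,0,0,-0.15,0,0.2],[0,0,0,0,-0.15,0,0.2],[0,0,0,0,-0.15,0,0.2],[0,0,0,0,-0.15,0,0.2],[0,0,0,0,-0.15,0,0.2],[0,0,0,0,-0.12,0,0.2],[0,0,0,0,-0.08,0,0.2],[0,0,0,0,-0.04,0,0.2],[0,0,0,0,0,0,0.2],[0,0,0,0,0,0,0.2],[0,0,0,0,0,0,0.2]]
  ]
}}

```text
clock: 5.87
position: [0.4515, -0.1536, 0.2753]
ee_rot: [-0.001, 1.0, 0.0, -0.0]
ft_force: [0.4, -0.1, -1.7]
grip_width: 0.51
grasp_force: 46.0
```

```bash
python3 w.py w3 red yellow green
```

```text
t 5.87 pos [ 0.4515 -0.1536  0.2753] q [-1.5e-03  1.0e+00  3.0e-04 -0.0e+00]
red 3490 [195. 183.] 41.2 [165, 149, 63, 67] [ 0.4402 -0.2381  0.105 ]
red 9726 [278.3 304.2] 62.8 [219, 242, 120, 105] [ 0.5797 -0.1537  0.105 ]
red 394 [ 98.5 298. ] 15.8 [83, 291, 32, 17] [ 0.5721 -0.3564  0.105 ]
yellow 2008 [527.5 178.5] 29.1 [500, 156, 56, 46] [0.4347 0.0963 0.105 ]
yellow 2132 [276.9 185. ] 33.2 [247, 163, 62, 47] [ 0.442  -0.1556  0.105 ]
green 3682 [111.5 170. ] 44.3 [82, 136, 62, 68] [ 0.4273 -0.3203  0.105 ]
```

View pics/w3.png

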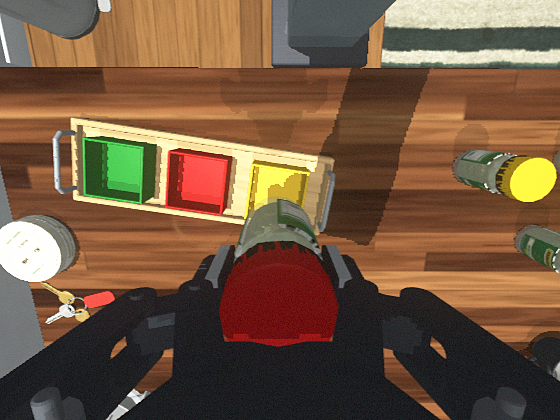

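Wrist view: red cup at (200,182), green cup at (118,170) and yellow cup at (280,190), the last partly behind the held jar; the jar is held straight. Next I'll fit the cup rims.

```bash
cat > cups.py <<'E'
from w import *
def rim(tag,c,near,z=.05):
    im=cv2.imread(f'pics/{tag}.png')[:,:,::-1].copy(); k=pickle.load(open(f'pics/{tag}.pkl','rb'))
    b=min(find(im,c,800),key=lambda b:np.hypot(*np.subtract(b[1],near)))
    p=np.array([onplane(k,q,z)[:2] for q in b[4][:,0]],np.float32); r=cv2.minAreaRect(p*1000)
    u=cv2.boxPoints(cv2.minAreaRect(b[4])).mean(0)
    return np.round(r[0],1),np.round(r[1],1),round(r[2],1),ray(k,u)
if __name__=='__main__':
    for a in sys.argv[2:]:
        c,x,y=a.split(','); print(c,rim(sys.argv[1],c,(float(x),float(y)))[:3])
E
python3 cups.py w3 red,195,183 green,111,170 yellow,277,185
```

```text
red (array([ 449.7, -252. ]), array([70.9, 74.6]), 81.3)
green (array([ 434.9, -349.7]), array([70.5, 74.4]), 81.5)
yellow (array([ 454.9, -155.3]), array([56.2, 73.3]), 0.2)
```

>>> {"method": "send_rows", "body": {
  "plan": [
    [[0,0,0,0,-0.05,0,0.2],[0,0,0,0,-0.1,0,0.2],[0,0,0,0,-0.1,0,0.2],[0,0,0,0,-0.1,0,0.2],[0,0,0,0,-0.08,0,0.2],[0,0,0,0,-0.04,0,0.2],[0,0,0,0,0,0,0.2],[0,0,0,0,0,0,0.2]]
  ]
}}

```text
clock: 6.58
position: [0.4515, -0.2486, 0.2751]
ee_rot: [-0.001, 1.0, 0.0, -0.0]
ft_force: [0.4, 0.2, -1.4]
grip_width: 0.514
grasp_force: 46.1
```

```bash
python3 w.py w4 red green yellow
```

```text
t 6.58 pos [ 0.4515 -0.2486  0.2751] q [-6.e-04  1.e+00  1.e-04 -2.e-04]
red 2752 [274.6 182.5] 40.0 [243, 149, 65, 60] [ 0.4394 -0.2529  0.105 ]
red 9766 [277.9 303.6] 62.9 [219, 241, 120, 106] [ 0.5787 -0.2494  0.105 ]
green 3357 [192.5 170.5] 41.9 [163, 137, 63, 67] [ 0.4273 -0.3347  0.105 ]
yellow 3648 [353.1 193.4] 41.0 [318, 161, 71, 66] [ 0.4506 -0.1731  0.105 ]
```

```bash
python3 cups.py w4 red,274,182 green,192,170 yellow,353,193; python3 - <<'E'
from cups import *
print('green cup stereo',tri(rim('w3','green',(111,170))[3],rim('w4','green',(192,170))[3]))
E
```

```text
red (array([ 450.4, -253. ]), array([69.1, 73.2]), 81.4)
green (array([ 435.9, -349.4]), array([69.7, 73. ]), 81.3)
yellow (array([ 464.5, -159.8]), array([76.6, 73.2]), 81.4)
green cup stereo (array([ 0.43451772, -0.34979457,  0.05104113]), np.float64(9.82444415360041e-05))
```

>>> {"method": "send_rows", "body": {
  "plan": [
    [[0,0,0,0.0075,-0.0275,0.02,0.2],[0,0,0,0,0,0.1,0.2],[0,0,0,0,0,0.15,0.2],[0,0,0,0,0,0.15,0.2],[0,0,0,0,0,0.15,0.2],[0,0,0,0,0,0.1,0.2],[0,0,0,0,0,0.08,0.2],[0,0,0,0,0,0.06,0.2],[0,0,0,0,0,0.04,0.2],[0,0,0,0,0,0.03,0.2],[0,0,0,0,0,0.01,0.2],[0,0,0,0,0,0,0.2],[0,0,0,0,0,0,0.2]]
  ]
}}

```text
clock: 7.72
position: [0.4503, -0.2547, 0.0979]
ee_rot: [-0.001, 1.0, -0.0, 0.001]
ft_force: [0.8, -0.5, -1.1]
grip_width: 0.514
grasp_force: 46.1
```

>>> {"method": "send_rows", "body": {
  "plan": [
    [[0,0,0,0,0,0.01,0.2],[0,0,0,0,0,0.01,0.2],[0,0,0,0,0,0.01,0.2],[0,0,0,0,0,0,0.2],[0,0,0,0,0,0,0.2]]
  ]
}}

```text
clock: 8.13
position: [0.4498, -0.2545, 0.0912]
ee_rot: [-0.001, 1.0, 0.0, -0.0]
ft_force: [-0.2, 0.1, -1.8]
grip_width: 0.512
grasp_force: 46.1
```

>>> {"method": "send_rows", "body": {
  "plan": [
    [[0,0,0,0,0,0.005,0.2],[0,0,0,0,0,0.005,0.2],[0,0,0,0,0,0,0.2]]
  ]
}}

```text
clock: 8.38
position: [0.4504, -0.2548, 0.0902]
ee_rot: [-0.001, 1.0, 0.0, 0.001]
ft_force: [-3.0, 1.4, 10.3]
grip_width: 0.514
grasp_force: 46.5
```

>>> {"method": "send_rows", "body": {
  "plan": [
    [[0,0,0,0,0,0,0.56],[0,0,0,0,0,0,0.62],[0,0,0,0,0,0,0.7],[0,0,0,0,0,0,0.75],[0,0,0,0,0,0,0.75],[0,0,0,0,0,-0.03,0.75],[0,0,0,0,0,-0.08,0.75],[0,0,0,0,0,-0.15,0.75],[0,0,0,0,0,-0.18,0.75],[0,0,0,0,0,-0.18,0.75],[0,0,0,0,0,-0.15,0.75],[0,0,0,0.01,0.1,-0.1,1],[0,0,0,0.01,0.18,0,1],[0,0,0,0.01,0.18,0,1],[0,0,0,0.01,0.18,0,1],[0,0,0,0.01,0.18,0,1],[0,0,0,0.01,0.18,0,1],[0,0,0,0.01,0.18,0,1],[0,0,0,0.01,0.18,0,1]]
  ]
}}

```text
clock: 9.97
position: [0.433, 0.0189, 0.2639]
ee_rot: [-0.0, 1.0, 0.0, 0.001]
ft_force: [0.4, 0.1, -0.7]
grip_width: 1.0
grasp_force: 0.0
```

>>> {"method": "send_rows", "body": {
  "plan": [
    [[0,0,0,0,0.16,0,1],[0,0,0,0,0.12,0,1],[0,0,0,0,0.08,0,1],[0,0,0,0,0.04,0,1],[0,0,0,0,0,0,1],[0,0,0,0,0,0,1]]
  ]
}}

```text
clock: 10.47
position: [0.4336, 0.0965, 0.2634]
ee_rot: [-0.0, 1.0, -0.0, 0.0]
ft_force: [-0.0, -0.6, -0.4]
grip_width: 1.001
grasp_force: 0.0
```

```bash
python3 w.py w5 yellow red
```

```text
t 10.47 pos [0.4336 0.0965 0.2634] q [-3.e-04  1.e+00 -2.e-04  1.e-04]
yellow 4662 [ 73.  206.5] 46.6 [34, 175, 79, 69] [ 0.4435 -0.1072  0.105 ]
yellow 1732 [283.7 197.2] 23.8 [261, 174, 47, 47] [0.434  0.1012 0.105 ]
red 1862 [ 13.3 198. ] 34.6 [0, 166, 36, 66] [ 0.4349 -0.1642  0.105 ]
```

View pics/w5.png

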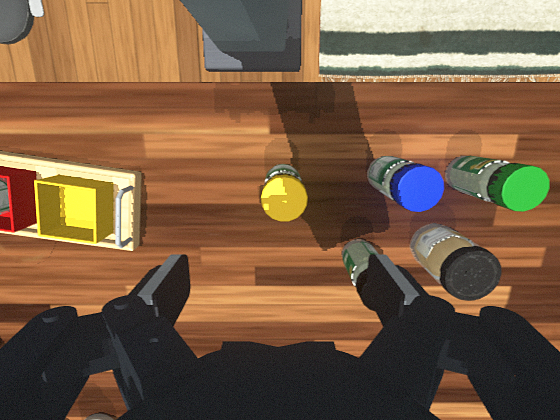

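Wrist view: yellow lid at (284,197) centred between the jaws, with the black jar (360,262) about 10 cm beyond in x, clear of them. I'll descend and grip.

>>> {"method": "send_rows", "body": {
  "plan": [
    [[0,0,0,-0.01,0.0225,0.1,1],[0,0,0,0,0,0.15,1],[0,0,0,0,0,0.15,1],[0,0,0,0,0,0.15,1],[0,0,0,0,0,0.13,1],[0,0,0,0,0,0.11,1],[0,0,0,0,0,0.09,1],[0,0,0,0,0,0.05,1],[0,0,0,0,0,0,0.7],[0,0,0,0,0,0,0.6],[0,0,0,0,0,0,0.4],[0,0,0,0,0,0,0.3],[0,0,0,0,0,0,0.2],[0,0,0,0,0,0,0.2],[0,0,0,0,0,0,0.2],[0,0,0,0,0,0,0.2]]
  ]
}}

```text
clock: 11.85
position: [0.4365, 0.1021, 0.0787]
ee_rot: [-0.001, 1.0, 0.0, 0.001]
ft_force: [-0.8, -0.7, 6.9]
grip_width: 0.512
grasp_force: 45.2
```

>>> {"method": "send_rows", "body": {
  "plan": [
    [[0,0,0,0,0,-0.03,0.2],[0,0,0,0,0,-0.08,0.2],[0,0,0,0,0,-0.14,0.2],[0,0,0,0,0,-0.15,0.2],[0,0,0,0,0,-0.15,0.2],[0,0,0,0,0,-0.15,0.2],[0,0,0,0,-0.03,-0.1,0.2],[0,0,0,-0.01,-0.075,-0.05,0.2],[0,0,0,-0.02,-0.13,0,0.2],[0,0,0,-0.02,-0.15,0,0.2],[0,0,0,-0.02,-0.15,0,0.2],[0,0,0,-0.02,-0.15,0,0.2],[0,0,0,-0.02,-0.15,0,0.2],[0,0,0,-0.02,-0.15,0,0.2],[0,0,0,-0.01,-0.13,0,0.2],[0,0,0,0,-0.1,0,0.2],[0,0,0,0,-0.06,0,0.2],[0,0,0,0,-0.02,0,0.2],[0,0,0,0,0,0,0.2],[0,0,0,0,0,0,0.2]]
  ]
}}

```text
clock: 13.52
position: [0.4638, -0.1561, 0.2475]
ee_rot: [-0.001, 1.0, 0.0, 0.0]
ft_force: [-0.2, 0.5, -0.8]
grip_width: 0.512
grasp_force: 46.0
```

```bash
python3 w.py w6 yellow red green; python3 cups.py w6 yellow,277,185 green,111,170
```

```text
t 13.52 pos [ 0.4638 -0.1561  0.2475] q [-9.e-04  1.e+00  3.e-04  1.e-04]
yellow 2712 [277.9 189. ] 43.3 [244, 155, 71, 62] [ 0.4525 -0.1571  0.105 ]
yellow 10161 [277.7 298.6] 62.1 [218, 239, 120, 108] [ 0.567  -0.1571  0.105 ]
red 4187 [184.3 176.8] 48.7 [139, 140, 87, 76] [ 0.4414 -0.2421  0.105 ]
red 453 [ 88.4 303.5] 16.8 [72, 294, 34, 18] [ 0.5729 -0.3515  0.105 ]
green 4314 [ 98.5 163. ] 48.5 [66, 127, 67, 73] [ 0.429  -0.3179  0.105 ]
yellow (array([ 464.7, -156.4]), array([69.9, 73.2]), 81.4)
green (array([ 435.4, -349.8]), array([70.4, 73.4]), 81.5)
```

View pics/w6.png

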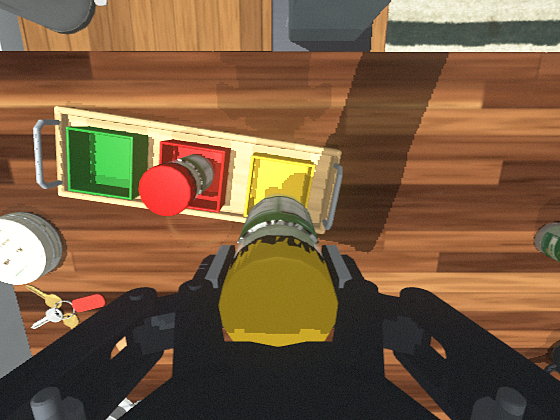

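The red jar stands upright in the red cup (lid at (167,190)), and the yellow cup (280,188) is centred under the held jar. I'll lower it.

>>> {"method": "send_rows", "body": {
  "plan": [
    [[0,0,0,-0.004,-0.005,0.05,0.2],[0,0,0,0,0,0.12,0.2],[0,0,0,0,0,0.15,0.2],[0,0,0,0,0,0.14,0.2],[0,0,0,0,0,0.1,0.2],[0,0,0,0,0,0.08,0.2],[0,0,0,0,0,0.06,0.2],[0,0,0,0,0,0.04,0.2],[0,0,0,0,0,0.02,0.2],[0,0,0,0,0,0.005,0.2],[0,0,0,0,0,0,0.2],[0,0,0,0,0,0,0.2]]
  ]
}}

```text
clock: 14.57
position: [0.465, -0.158, 0.0949]
ee_rot: [-0.001, 1.0, 0.0, 0.001]
ft_force: [-0.3, 0.0, -0.7]
grip_width: 0.514
grasp_force: 46.0
```

>>> {"method": "send_rows", "body": {
  "plan": [
    [[0,0,0,0,0,0.006,0.2],[0,0,0,0,0,0.006,0.2],[0,0,0,0,0,0.003,0.2],[0,0,0,0,0,0.002,0.2],[0,0,0,0,0,0,0.2]]
  ]
}}

```text
clock: 14.98
position: [0.4653, -0.158, 0.0917]
ee_rot: [-0.001, 1.0, 0.0, 0.001]
ft_force: [-0.4, 1.4, 6.5]
grip_width: 0.517
grasp_force: 46.4
```

>>> {"method": "send_rows", "body": {
  "plan": [
    [[0,0,0,0,0,0,0.56],[0,0,0,0,0,0,0.62],[0,0,0,0,0,0,0.7],[0,0,0,0,0,0,0.75],[0,0,0,0,0,0,0.75],[0,0,0,0,0,-0.03,0.75],[0,0,0,0,0,-0.08,0.75],[0,0,0,0,0,-0.15,0.75],[0,0,0,0,0,-0.18,0.75],[0,0,0,0,0,-0.18,0.75],[0,0,0,0,0,-0.15,0.75],[0,0,0,0.02,0.1,-0.1,1],[0,0,0,0.02,0.18,0,1],[0,0,0,0.02,0.18,0,1],[0,0,0,0.02,0.18,0,1],[0,0,0,0.02,0.18,0,1],[0,0,0,0.02,0.18,0,1],[0,0,0,0.02,0.18,0,1],[0,0,0,0.02,0.18,0,1]]
  ]
}}

```text
clock: 16.57
position: [0.4317, 0.1154, 0.2655]
ee_rot: [-0.0, 1.0, 0.0, 0.0]
ft_force: [1.0, -0.3, -0.1]
grip_width: 0.998
grasp_force: 0.0
```

>>> {"method": "send_rows", "body": {
  "plan": [
    [[0,0,0,0.02,0.18,0,1],[0,0,0,0.01,0.18,0,1],[0,0,0,0,0.18,0,1],[0,0,0,0,0.18,0,1],[0,0,0,0,0.16,0,1],[0,0,0,0,0.12,0,1],[0,0,0,0,0.07,0,1],[0,0,0,0,0.03,0,1],[0,0,0,0,0,0,1],[0,0,0,0,0,0,1]]
  ]
}}

```text
clock: 17.4
position: [0.4265, 0.3325, 0.265]
ee_rot: [0.0, 1.0, -0.0, 0.0]
ft_force: [0.5, -0.4, -0.1]
grip_width: 1.0
grasp_force: 0.0
```

```bash
python3 w.py w7 green blue
```

```text
t 17.4 pos [0.4265 0.3325 0.265 ] q [ 1.e-04  1.e+00 -3.e-04  1.e-04]
green 1719 [282.3 193.2] 23.8 [260, 170, 46, 47] [0.4232 0.3358 0.105 ]
blue 1857 [180.9 193.3] 25.2 [156, 170, 51, 48] [0.4233 0.2361 0.105 ]
```

View pics/w7.png

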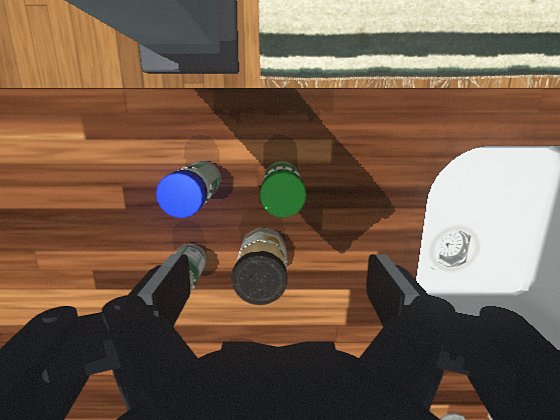

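Wrist view: green lid at (282,193), blue at (181,193) with about 20 mm finger clearance, honey at (260,275) ahead. I'll descend with the jaws slightly closed.

>>> {"method": "send_rows", "body": {
  "plan": [
    [[0,0,0,0.0075,0.0125,0.1,0.85],[0,0,0,0,0,0.15,0.85],[0,0,0,0,0,0.15,0.85],[0,0,0,0,0,0.15,0.85],[0,0,0,0,0,0.13,0.85],[0,0,0,0,0,0.11,0.85],[0,0,0,0,0,0.09,0.85],[0,0,0,0,0,0.055,0.85],[0,0,0,0,0,0,0.7],[0,0,0,0,0,0,0.6],[0,0,0,0,0,0,0.4],[0,0,0,0,0,0,0.3],[0,0,0,0,0,0,0.2],[0,0,0,0,0,0,0.2],[0,0,0,0,0,0,0.2],[0,0,0,0,0,0,0.2]]
  ]
}}

```text
clock: 18.78
position: [0.4253, 0.3369, 0.0793]
ee_rot: [-0.001, 1.0, 0.001, 0.001]
ft_force: [-0.2, -1.2, 6.3]
grip_width: 0.513
grasp_force: 46.2
```

>>> {"method": "send_rows", "body": {
  "plan": [
    [[0,0,0,0,0,-0.03,0.2],[0,0,0,0,0,-0.08,0.2],[0,0,0,0,0,-0.14,0.2],[0,0,0,0,0,-0.15,0.2],[0,0,0,0,0,-0.15,0.2],[0,0,0,0,0,-0.15,0.2],[0,0,0,0,0,-0.15,0.2],[0,0,0,0,-0.03,-0.08,0.2],[0,0,0,0,-0.08,-0.03,0.2],[0,0,0,0,-0.13,0,0.2],[0,0,0,0,-0.16,0,0.2],[0,0,0,0,-0.16,0,0.2],[0,0,0,0,-0.16,0,0.2],[0,0,0,0,-0.16,0,0.2],[0,0,0,0,-0.16,0,0.2],[0,0,0,0,-0.16,0,0.2],[0,0,0,0,-0.16,0,0.2],[0,0,0,0,-0.16,0,0.2],[0,0,0,0,-0.16,0,0.2],[0,0,0,0,-0.16,0,0.2]]
  ]
}}

```text
clock: 20.45
position: [0.4235, -0.0339, 0.269]
ee_rot: [-0.0, 1.0, 0.0, -0.001]
ft_force: [1.2, 0.0, -0.4]
grip_width: 0.517
grasp_force: 46.0
```

>>> {"method": "send_rows", "body": {
  "plan": [
    [[0,0,0,-0.01,-0.16,0,0.2],[0,0,0,-0.01,-0.16,0,0.2],[0,0,0,-0.01,-0.16,0,0.2],[0,0,0,-0.01,-0.16,0,0.2],[0,0,0,-0.01,-0.16,0,0.2],[0,0,0,0,-0.16,0,0.2],[0,0,0,0,-0.16,0,0.2],[0,0,0,0,-0.14,0,0.2],[0,0,0,0,-0.12,0,0.2],[0,0,0,0,-0.09,0,0.2],[0,0,0,0,-0.05,0,0.2],[0,0,0,0,-0.02,0,0.2],[0,0,0,0,0,0,0.2],[0,0,0,0,0,0,0.2]]
  ]
}}

```text
clock: 21.62
position: [0.4347, -0.3391, 0.2693]
ee_rot: [-0.0, 1.0, 0.001, -0.0]
ft_force: [-0.9, 0.1, -1.6]
grip_width: 0.517
grasp_force: 46.0
```

```bash
python3 w.py w8 green; python3 cups.py w8 green,277,185
```

```text
t 21.62 pos [ 0.4347 -0.3391  0.2693] q [-5.e-04  1.e+00  5.e-04 -4.e-04]
green 2427 [268.7 185. ] 40.4 [237, 153, 66, 59] [ 0.424 -0.349  0.105]
green 10014 [278.  298.2] 61.6 [220, 237, 118, 110] [ 0.5513 -0.3397  0.105 ]
green (array([ 435.9, -350.1]), array([68.8, 73.1]), 81.1)
```

View pics/w8.png

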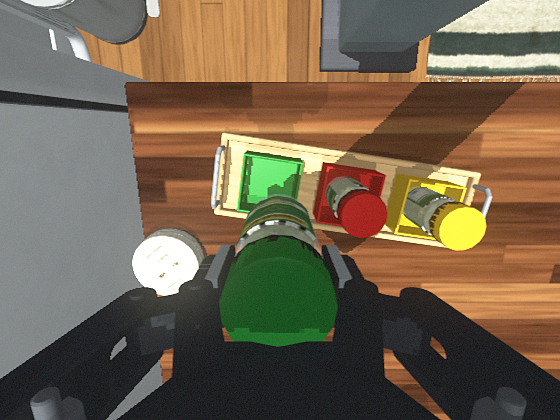

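Red and yellow jars stand upright in their cups (lids at (363,214) and (462,228)); green cup at (270,183), about 11 mm further in -y. I'll shift and lower.

>>> {"method": "send_rows", "body": {
  "plan": [
    [[0,0,0,-0.005,-0.058,0.02,0.2],[0,0,0,0,0,0.1,0.2],[0,0,0,0,0,0.15,0.2],[0,0,0,0,0,0.15,0.2],[0,0,0,0,0,0.14,0.2],[0,0,0,0,0,0.1,0.2],[0,0,0,0,0,0.08,0.2],[0,0,0,0,0,0.06,0.2],[0,0,0,0,0,0.04,0.2],[0,0,0,0,0,0.025,0.2],[0,0,0,0,0,0.005,0.2],[0,0,0,0,0,0,0.2],[0,0,0,0,0,0,0.2]]
  ]
}}

```text
clock: 22.75
position: [0.4367, -0.3514, 0.0966]
ee_rot: [-0.001, 1.0, -0.0, 0.001]
ft_force: [0.3, -0.8, -0.5]
grip_width: 0.514
grasp_force: 46.1
```

>>> {"method": "send_rows", "body": {
  "plan": [
    [[0,0,0,0,0,0.008,0.2],[0,0,0,0,0,0.008,0.2],[0,0,0,0,0,0.004,0.2],[0,0,0,0,0,0.002,0.2],[0,0,0,0,0,0,0.2]]
  ]
}}

```text
clock: 23.17
position: [0.4367, -0.3513, 0.0923]
ee_rot: [-0.001, 1.0, 0.0, 0.001]
ft_force: [-1.8, 0.6, 8.7]
grip_width: 0.515
grasp_force: 46.8
```

Contact with the cup floor. I'll release, lift, and move clear.

>>> {"method": "send_rows", "body": {
  "plan": [
    [[0,0,0,0,0,0,0.56],[0,0,0,0,0,0,0.62],[0,0,0,0,0,0,0.7],[0,0,0,0,0,0,0.75],[0,0,0,0,0,0,0.75],[0,0,0,0,0,-0.03,0.75],[0,0,0,0,0,-0.08,0.75],[0,0,0,0,0,-0.15,0.75],[0,0,0,0,0,-0.18,0.75],[0,0,0,0,0,-0.18,0.75],[0,0,0,0,0,-0.15,0.75],[0,0,0,0,0.1,-0.1,0.75],[0,0,0,0,0.18,0,0.75],[0,0,0,0,0.18,0,0.75],[0,0,0,0,0.18,0,0.75],[0,0,0,0,0.18,0,0.75],[0,0,0,0,0.12,0,0.75],[0,0,0,0,0.05,0,0.75],[0,0,0,0,0,0,0.75],[0,0,0,0,0,0,0.75]]
  ]
}}

```text
clock: 24.83
position: [0.436, -0.1535, 0.2658]
ee_rot: [-0.001, 1.0, 0.0, 0.0]
ft_force: [0.0, -1.3, 0.4]
grip_width: 0.746
grasp_force: 0.0
```

```bash
python3 w.py w9 red yellow green; python3 - <<'E'
from h import *
for n in ('scene','top'):
    im=optics.camera(n); cv2.imwrite(f'pics/{n}9.png',im[:,:,::-1])
a,b=[cv2.imread(f'pics/{x}.png') for x in('top9','w9')]
cv2.imwrite('pics/end.png',np.hstack([cv2.resize(a,(400,300)),cv2.resize(b,(400,300))]))
E
```

```text
t 24.83 pos [ 0.436  -0.1535  0.2658] q [-9.e-04  1.e+00  1.e-04  3.e-04]
red 3663 [188.5 198. ] 46.5 [148, 161, 79, 77] [ 0.438 -0.243  0.105]
yellow 3275 [275.2 208.4] 41.2 [244, 173, 65, 77] [ 0.4486 -0.1572  0.105 ]
green 1432 [109.  184.5] 44.2 [79, 149, 63, 69] [ 0.4246 -0.3195  0.105 ]
green 2148 [ 72.5 199. ] 28.7 [45, 173, 56, 50] [ 0.4392 -0.3579  0.105 ]
```

View pics/end.png

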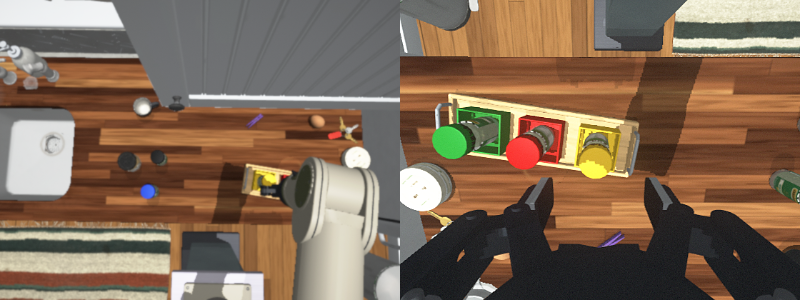

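View pics/scene9.png

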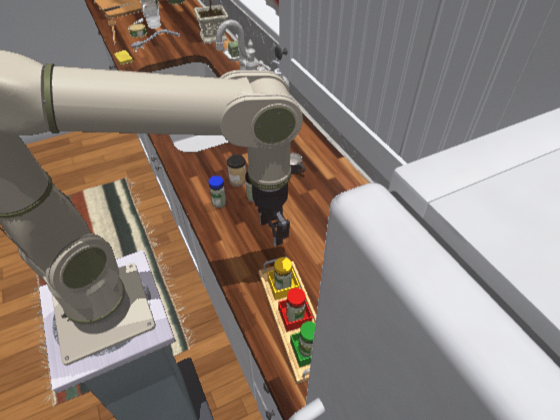

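The end pictures show all three jars upright in their own cups (yellow (283,268), red (296,298), green (308,332) in the scene view). The blue, black and honey jars and the espresso cup are where they were, and the gripper touches nothing.

```bash
python3 -c "from workcell import job; print(job.hand_in())"
```

```text
the job is handed in; nothing more can be done
None
```

The red, yellow and green jars each stand upright in the cup of their own colour, the other items look unmoved in the final pictures, and the job was handed in at about 25 s of the 93 s allowed.

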